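Quarter-turn the seed-ball dish in the window light

TASK

Set the dry seed ball in the middle of the white dish that stands on the upturned clay pot: put it down and let go, do not drop it. Then lift the dish (its upright tab is the handle) well clear of the pot and only then give it a quarter turn, either way round, keeping it level all the while and the loose ball in the middle of its hollow. Finish still holding the dish up there, level and still, with nothing else under it; leave the mug, the jar and the trowel where they are.

Things in the scene. Friction and masses are not known exactly. Their poses are not given: they have to be found in the camera images.
- ball: Loose clay-and-seed ball, dull brown, 30 mm diameter, 17 to 29 g. At the start it sits still on the mouth of a short upright grey tube, its middle 33 mm above the shelf. Turns as it rolls: use ball_center for its place.
- ball_center (a point): The middle of the ball.
- tube: Short upright grey plastic tube, fixed to the shelf, 27 mm outside diameter, 20 mm bore, 22 mm high; the ball starts on its mouth. Origin: centre of its foot, on the shelf.
- pot: Upturned clay flower pot, fixed, 90 mm high; its flat top is 80 mm across, its rim at the foot 112 mm. Origin: centre of its foot, on the shelf. Its x axis is the dish's x axis as the dish stands at the start.
- dish: Loose round white glazed dish, 128 mm across, 0.12 to 0.19 kg, standing centred on the pot. Origin: centre of its underside (90 mm above the shelf at the start), z up. Inside: a shallow cone sloping 12 degrees down to the middle, 8 mm above the underside in the middle, 21 mm at the wall; the lip ends 27 mm above the underside. An upright tab stands on the rim on its -x side.
- dish_centre (a point): Where the middle of the ball lies when it rests in the middle of the dish: on the dish's axis, 23 mm above its underside. On a level dish the ball rolls there by itself.
- dish_tab (a point): Grip point on the dish's flat upright tab, 67 mm from the dish's axis on its -x side, 20 mm below the tab's top. The tab is 10 mm thick along the dish's x, 36 mm wide along y, its top 72 mm above the underside. Pinch it from above across its thickness, one finger inside the dish, one outside; the weight hangs about 60 mm to the side, so grip firmly (30 N or more).
- mug: Blue glazed mug, 80 mm across, 90 mm high, a bystander. Origin: centre of its underside.
- jar: Closed glass jar with a steel lid, 72 mm across, 100 mm high, a bystander. Origin: centre of its underside.
- trowel: Trowel with an orange blade and a wooden handle lying on the shelf, about 285 mm long, 30 mm high, a bystander. Origin: on the shelf, under the joint of blade and neck; x runs towards the blade's tip.
Mind the look-alikes: they are no part of the job. Several things have the shape of the ball; the one meant has the colours described above.

How it is judged:
By the outcome, as a careful person would: the job done as asked, in the order asked, and still so for the second after the job is handed in, while the arm keeps its last pose, push and grip.
It also fails if it takes over 64 s, if anything falls off the work surface, if the arm or the gripper's body presses on something with over 40 N, if the wrist force passes 120 N, or if a joint passes its speed limit or range.

ROBOT

A 6-joint arm with a two-finger parallel gripper is mounted at the origin on the work surface. World frame = base frame: x ahead of the robot, y to its left, z up, the work surface at z = 0. Lengths are in m, angles in rad, forces in N, time in s.
With the tool pointing down it reaches from about 0.225 to 0.875 m from the base axis. Payload 3.4 kg.
Tool frame: the origin (TCP) lies between the finger pads; the fingertips stand 11 mm ahead of it and the grasp point (between the pads) lies 8 mm behind it; z points along the fingers, y is the line along which they close (so a half turn about z gives the same grasp; the last joint's range is limited). The gripper opens to 85 mm and grips with 20 to 120 N. Pads are 22 mm wide; open, the fingers measure 114 mm over their backs; the gripper's body (76 mm by 85 mm) begins 54 mm behind the grasp point. The pads swing forward as they close: fully open they stand 13 mm farther back than shut.
Start: joints at [-1.404, 0.276, 1.505, -0, 1.361, -0.121], TCP at [0.163, -0.551, 0.242] pointing down, gripper open.
Joint ranges: [-2.89, 2.89], [-0.75, 2.08], [0.22, 2.7], [-1.18, 4.32], [0.11, 2.71], [-2.7, 2.7]. Speed limits (rad/s): [2.57, 2.57, 3.14, 3.14, 3.14, 3.14].

INTERFACE

Orientations are given as a unit quaternion [w, x, y, z].
In Python, from rig import sensors, eyes, manip gives the robot as it stands.
- The arm moves only by the tool drive_tool, never from a script. Its argument "deltas" is a list of rows, each an object with "linear": the shift along the world's x, y, z in mm, a list of three; "twist": the turn about the world's z in degrees; "claw": the opening, from 0 (shut) to 1 (fully open). In form: [{"linear": [tx, ty, tz], "twist": twist, "claw": claw}, ...]. A call has 1 to 12 rows; each row is the pose to reach, as a shift and turn from the pose commanded when the call began; what a row does not reach only later rows make up. A row lasts 1/12 s, in which the tool goes at most 41.7 mm and 7.16 degrees, less where a joint would pass 70% of its speed; a pose out of reach is approached as far as the arm can. A call with a gripper value outside its range is refused whole. The fingers move at their own pace and stop on an object; "squeeze" is the grip in N (left out, the last holds). Time passes only in rows, so rows that repeat a pose let the fingers close. It gives the time, the measured TCP pose, the force, the opening and the grip force at its end, in the units of the state.
- sensors.get_state(): the state, without advancing time (a new reading comes with each control period).
- eyes.get_image(name): name is "side" or "top" or "wrist"; returns the picture (400x640x3 uint8, red, green, blue); there is no depth.
- eyes.camera_model(name): a dict with "intrinsics" (3x3 intrinsics, pixels), "R" (3x3) and "t" (3): a world point X has camera coordinates R X + t. Camera axes: x right, y down, z forward; pixel columns grow to the right and rows downward; lengths in m; the calibration is good to about 2 mm. A picture is of the moment at which its call begins: read the wrist's pose just before it. camera_model takes no time and is no camera call; for the wrist camera it gives the pose at the moment of the call.
- manip.sign_off(): hands the job in; it is judged then, once.
The state is a dict: "clock": time; "qpos": joint angles; "qd": joint speeds; "effort": joint torques, N m; "position": TCP position; "ee_rot": TCP orientation; "contact_force": force on the tool from outside, world axes, zero at the start; "moment": the same for the moment, N m; "width": finger opening in m; "gripper_force": force on a finger pad.
Only numpy, scipy, OpenCV 4.12 (cv2) and the standard library are available. Lean on these libraries where they do the work, as an engineer would, in place of code of your own. Each camera call takes 0.05 s, during which the arm holds its last target. There are 200 camera calls.

## Working session

There is one attempt and no reset: what is moved stays moved. The work goes in short steps, Python scripts to look and compute and a tool call to move; the robot and the scene stay as the last step left them, time stands still between calls to the robot, and variables do not carry over. Pictures are saved under pics/ and viewed, at most 10 in all, crops included, and the job is handed in when it is done.

Besides the shell and the picture viewer there is one more tool, called as name([rows], argument=value, ...), one row to a line, values as JSON. drive_tool: Moves the arm, as the interface text tells. Its arguments: {"type":"object","properties":{"deltas":{"type":"array","items":{"type":"object","properties":{"linear":{"type":"array","items":{"type":"number"}},"twist":{"type":"number"},"claw":{"type":"number"}}}},"squeeze":{"type":"number"}},"required":["deltas"]}

```bash
mkdir -p pics; cat > h.py <<'E'
import numpy as np, cv2
from rig import sensors, eyes, manip
def snap(n,f):
    im=eyes.get_image(n); cv2.imwrite('pics/'+f,im[:,:,::-1]); return im
def ray(n,u,v,z=None,m=None):
    m=m or eyes.camera_model(n); K,R,t=map(np.array,(m['intrinsics'],m['R'],m['t']))
    d=R.T@np.linalg.solve(K,[u,v,1]); c=-R.T@t
    return c+d*(z-c[2])/d[2]
def proj(n,X):
    m=eyes.camera_model(n); p=np.array(m['R'])@np.array(X)+m['t']; p=np.array(m['intrinsics'])@p; return p[:2]/p[2]
E
python3 - <<'E'
from h import *
snap('top','t1.png');snap('side','s1.png')
for n in('top','side'):
    m=eyes.camera_model(n);print(n,-np.array(m['R']).T@m['t'],np.array(m['R'])[2])
print(sensors.get_state())
E
```

```text
top [ 0.42405501 -0.0094712   1.51163158] [ 0.10437633 -0.00705665 -0.99451284]
side [0.3343361  0.74310027 0.88002405] [ 0.24010033 -0.6796225  -0.69315589]
{'clock': 0.1, 'qpos': array([-1.40398650e+00,  2.76542727e-01,  1.50599754e+00,  2.45262327e-06,
        1.36067931e+00, -1.21003786e-01]), 'qd': array([ 1.85622741e-03, -1.68724784e-03, -3.97275227e-03, -5.51154666e-05,
        2.28298941e-04,  1.04037148e-03]), 'effort': array([ 6.54511005e-04, -4.17701590e+01, -2.46404314e+01, -2.45226929e-04,
        5.70569246e-03,  3.17710658e-06]), 'position': array([ 0.16313755, -0.55091392,  0.24152351]), 'ee_rot': array([-8.13273422e-04,  9.89662982e-01,  1.43410318e-01, -1.74302266e-05]), 'contact_force': array([-0.90209996,  0.17906284, -0.28099755]), 'moment': array([-0.01498355, -0.00589748,  0.01436629]), 'gripper_force': 0.0, 'width': 0.08549356424513974}
```

View pics/t1.png

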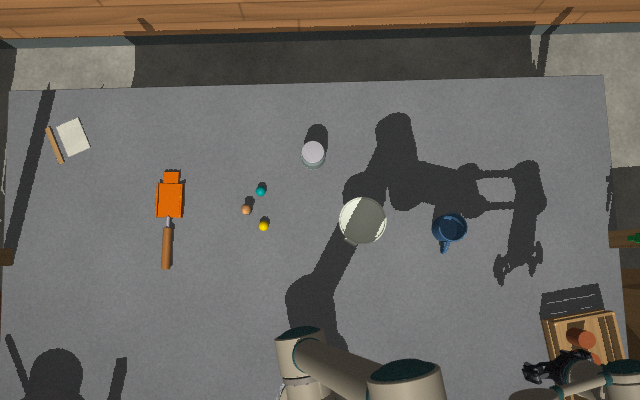

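View pics/s1.png

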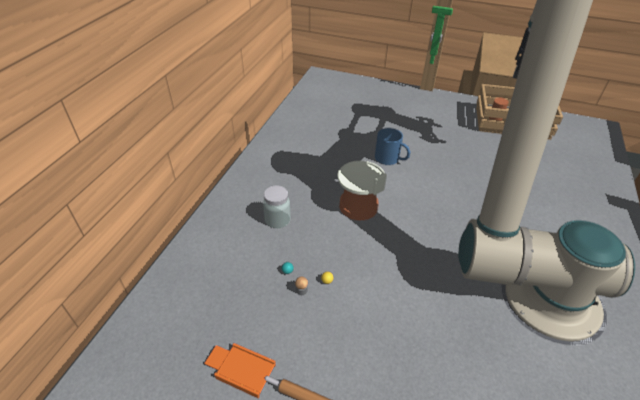

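Candidates for the ball in the top view are teal (261,191), brown/tan (246,210) and yellow (264,226), plus some round orange things in the crate at (580,340). The tan one stands on a tube in the side view at (302,284), so it fits. I'll check it in a close crop and also look at the dish tab.

```bash
python3 - <<'E'
from h import *
t=cv2.imread('pics/t1.png');s=cv2.imread('pics/s1.png')
r=lambda im,x,y,w,h:cv2.resize(im[y:y+h,x:x+w],(400,300),interpolation=cv2.INTER_CUBIC)
cv2.imwrite('pics/c1.png',np.vstack([np.hstack([r(t,230,180,48,60)[:, :],r(t,325,190,80,60)]),np.hstack([r(s,270,250,80,60),r(s,320,150,80,60)])]))
print(ray('top',246,210,.033),ray('side',302,283,.033))
print(ray('top',363,220.5,.117),ray('side',362,178,.117))
for p in((313,154),(449,226)):print(ray('top',*p,.1))
E
```

```text
[0.56349436 0.18312859 0.033     ] [0.56394782 0.18501252 0.033     ]
[ 0.5178348  -0.14405611  0.117     ] [ 0.51420493 -0.13143104  0.117     ]
[ 0.70800823 -0.01394706  0.1       ]
[ 0.49703378 -0.38082668  0.1       ]
```

View pics/c1.png

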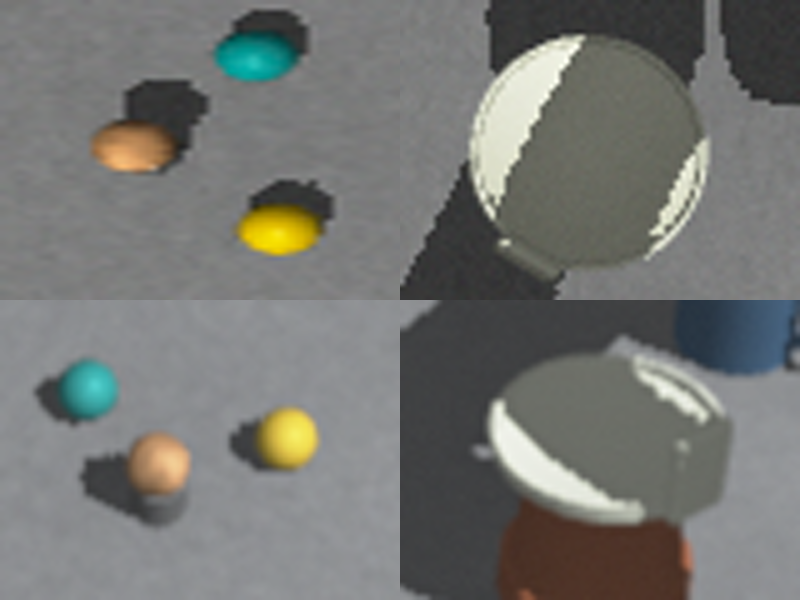

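The tan-brown ball sits on the grey tube, with teal and yellow decoys about 55 mm away. The dish tab is at top pixel (351,242).

```bash
python3 - <<'E'
from h import *
c=ray('top',362.8,220.3,.117); t=ray('top',351.4,241.8,.162)
d=c-t; print(c,t,np.hypot(*d[:2]),np.degrees(np.arctan2(d[1],d[0])))
p=sensors.get_state()['position']; print('ball shift',1e3*(np.array([.5637,.184,.15])-p))
E
```

```text
[ 0.51839303 -0.14353532  0.117     ] [ 0.46002698 -0.10727624  0.162     ] 0.0687118338399321 -31.850030737232572
ball shift [400.56245475 734.91392413 -91.5235106 ]
```

drive_tool([
  {"linear": [20, 36, 10], "twist": -2, "claw": 0.65},
  {"linear": [40, 72, 10], "twist": -4, "claw": 0.65},
  {"linear": [60, 108, 10], "twist": -5, "claw": 0.65},
  {"linear": [80, 144, 10], "twist": -6, "claw": 0.65},
  {"linear": [100, 180, 10], "twist": -8, "claw": 0.65},
  {"linear": [120, 216, 10], "twist": -10, "claw": 0.65},
  {"linear": [140, 252, 10], "twist": -12, "claw": 0.65},
  {"linear": [160, 288, 10], "twist": -14, "claw": 0.65},
  {"linear": [180, 324, 10], "twist": -16, "claw": 0.65},
  {"linear": [200, 360, 10], "twist": -16.5, "claw": 0.65},
  {"linear": [220, 396, 10], "twist": -16.5, "claw": 0.65},
  {"linear": [240, 432, 10], "twist": -16.5, "claw": 0.65},
])

```text
clock: 1.1
position: [0.4034, -0.1174, 0.2523]
ee_rot: [0.0, 1.0, -0.0, 0.0]
contact_force: [1.0, -0.3, -0.6]
width: 0.0555
gripper_force: 0.0
```

drive_tool([
  {"linear": [20, 36, 0], "twist": 0, "claw": 0.65},
  {"linear": [40, 72, 0], "twist": 0, "claw": 0.65},
  {"linear": [60, 108, 0], "twist": 0, "claw": 0.65},
  {"linear": [80, 144, -10], "twist": 0, "claw": 0.65},
  {"linear": [100, 180, -20], "twist": 0, "claw": 0.65},
  {"linear": [120, 216, -30], "twist": 0, "claw": 0.65},
  {"linear": [140, 252, -40], "twist": 0, "claw": 0.65},
  {"linear": [155, 285, -60], "twist": 0, "claw": 0.65},
  {"linear": [160, 303, -70], "twist": 0, "claw": 0.65},
  {"linear": [160, 303, -70], "twist": 0, "claw": 0.65},
  {"linear": [160, 303, -70], "twist": 0, "claw": 0.65},
  {"linear": [160, 303, -70], "twist": 0, "claw": 0.65},
])

```text
clock: 2.1
position: [0.5628, 0.183, 0.1823]
ee_rot: [0.001, 1.0, 0.0, -0.0]
contact_force: [0.6, -0.2, 0.0]
width: 0.0557
gripper_force: 0.0
```

```bash
python3 - <<'E'
from h import *
s=sensors.get_state(); print(s['clock'],s['position'],s['ee_rot'],s['width'],s['qpos'])
m=eyes.camera_model('wrist'); im=snap('wrist','w1.png')
print(proj('wrist',[.5637,.184,.033]),-np.array(m['R']).T@m['t'])
E
```

```text
2.1 [0.56283269 0.18301422 0.1822536 ] [ 5.16297239e-04  9.99999784e-01  4.61625442e-05 -4.03914603e-04] 0.05570324328450362 [ 1.97364244e-01  3.39868092e-01  1.56391762e+00 -9.03528848e-04
  1.23880165e+00  1.76836316e+00]
[323.48460843 180.5691612 ] [0.64641281 0.18446665 0.31382723]
```

View pics/w1.png

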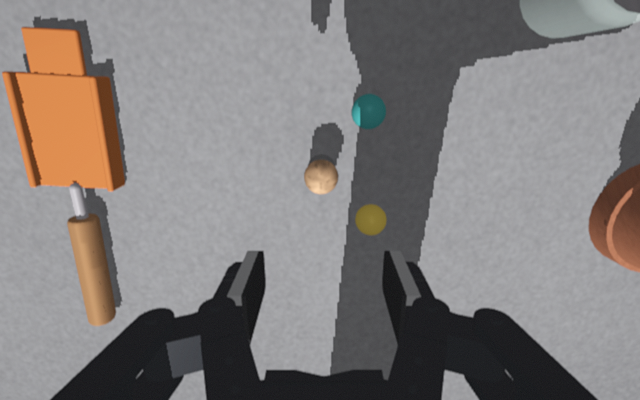

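The wrist view shows the tan ball at (320.5,176), with teal at (368,111) and yellow at (371,220).

```bash
python3 - <<'E'
from h import *
b=ray('wrist',320.7,176.5,.033); print(b,1e3*(b+[0,0,.004]-sensors.get_state()['position']))
for p in((368.5,111),(371,220)):print(ray('wrist',*p,.015))
print(proj('wrist',[b[0]+.015,b[1],.033]),proj('wrist',[b[0],b[1]-.015,.033]))
E
```

```text
[0.56738934 0.18641935 0.033     ] [   4.3131598     3.81190748 -145.81929915]
[0.62131596 0.14482987 0.015     ]
[0.51862092 0.13805339 0.015     ]
[320.63663681 159.59670785] [337.94014905 176.48358868]
```

drive_tool([
  {"linear": [3.5, 3, -25], "twist": 0, "claw": 0.65},
  {"linear": [3.5, 3, -50], "twist": 0, "claw": 0.65},
  {"linear": [3.5, 3, -75], "twist": 0, "claw": 0.65},
  {"linear": [3.5, 3, -100], "twist": 0, "claw": 0.65},
  {"linear": [3.5, 3, -115], "twist": 0, "claw": 0.65},
  {"linear": [3.5, 3, -130], "twist": 0, "claw": 0.65},
  {"linear": [3.5, 3, -140], "twist": 0, "claw": 0.65},
  {"linear": [3.5, 3, -146], "twist": 0, "claw": 0.65},
  {"linear": [3.5, 3, -146], "twist": 0, "claw": 0.6},
  {"linear": [3.5, 3, -146], "twist": 0, "claw": 0.55},
], squeeze=20)

```text
clock: 2.98
position: [0.5672, 0.1862, 0.0371]
ee_rot: [-0.0, 1.0, -0.0, 0.001]
contact_force: [-0.2, -0.1, -0.0]
width: 0.047
gripper_force: 0.0
```

```bash
python3 - <<'E'
from h import *
s=sensors.get_state(); print(s['position'],s['width'])
snap('wrist','w2.png'); print(proj('wrist',[.5665,.186,.033]),proj('wrist',s['position']))
E
```

```text
[0.56721775 0.18620707 0.0370626 ] 0.04698205829542483
[327.42633124 272.30788181] [327.06684789 275.76611659]
```

View pics/w2.png

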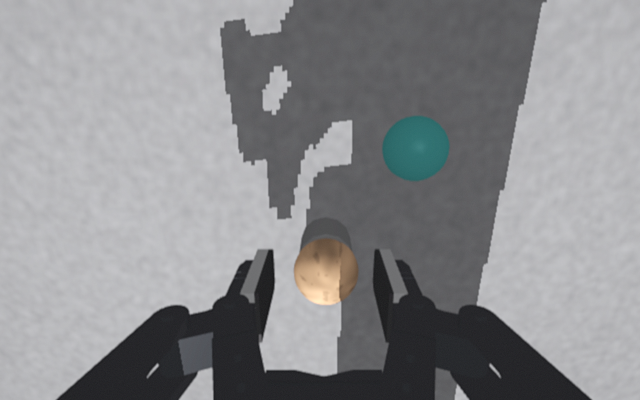

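The ball at (326,271) is between the pads (272 and 375), so I'll grip it gently and lift.

drive_tool([
  {"linear": [0, 0, 0], "twist": 0, "claw": 0.48},
  {"linear": [0, 0, 0], "twist": 0, "claw": 0.42},
  {"linear": [0, 0, 0], "twist": 0, "claw": 0.36},
  {"linear": [0, 0, 0], "twist": 0, "claw": 0.3},
  {"linear": [0, 0, 0], "twist": 0, "claw": 0.25},
  {"linear": [0, 0, 0], "twist": 0, "claw": 0.25},
  {"linear": [0, 0, 0], "twist": 0, "claw": 0.25},
  {"linear": [0, 0, 4], "twist": 0, "claw": 0.25},
  {"linear": [0, 0, 10], "twist": 0, "claw": 0.25},
  {"linear": [0, 0, 20], "twist": 0, "claw": 0.25},
  {"linear": [0, 0, 35], "twist": 0, "claw": 0.25},
], squeeze=20)

```text
clock: 3.95
position: [0.5657, 0.1869, 0.071]
ee_rot: [-0.0, 1.0, -0.0, -0.001]
contact_force: [0.6, 0.3, -0.3]
width: 0.0282
gripper_force: 19.8
```

drive_tool([
  {"linear": [0, 0, 20], "twist": 0, "claw": 0.25},
  {"linear": [0, 0, 50], "twist": 0, "claw": 0.25},
  {"linear": [0, 0, 85], "twist": 0, "claw": 0.25},
  {"linear": [0, 0, 120], "twist": 0, "claw": 0.25},
  {"linear": [0, 0, 145], "twist": 0, "claw": 0.25},
  {"linear": [0, 0, 155], "twist": 0, "claw": 0.25},
  {"linear": [0, 0, 160], "twist": 0, "claw": 0.25},
])

```text
clock: 4.53
position: [0.5674, 0.1871, 0.234]
ee_rot: [-0.001, 1.0, 0.0, 0.002]
contact_force: [-0.2, 0.0, -0.5]
width: 0.0284
gripper_force: 19.8
```

```bash
python3 - <<'E'
from h import *
s=sensors.get_state(); p=s['position'];print(p,s['width'],s['gripper_force'])
im=snap('wrist','w3.png')
for dz in(-.008,-.004,0): print(proj('wrist',p+[0,0,dz]))
print(proj('wrist',p+[.015,0,0]))
E
```

```text
[0.56743959 0.18714456 0.2339515 ] 0.02842547634294466 19.793248772621155
[326.13799533 266.64922973]
[326.19165319 271.19745136]
[326.24801073 275.97450749]
[326.33595789 245.94873896]
```

View pics/w3.png

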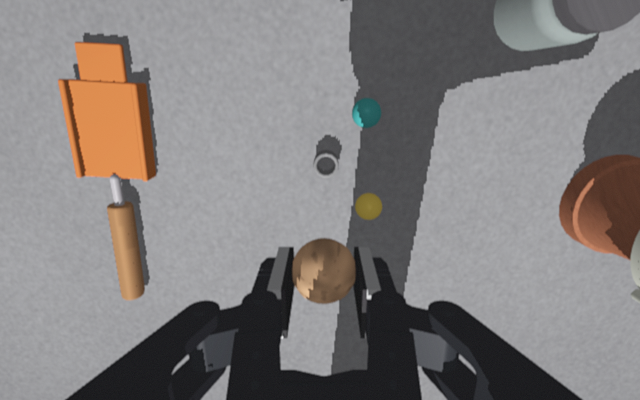

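The ball is held at (324,271), about 4 mm below the TCP, and the tube mouth is empty. Next I'll carry it over the dish.

drive_tool([
  {"linear": [-2, -15, 10], "twist": 0, "claw": 0.25},
  {"linear": [-6, -45, 20], "twist": 0, "claw": 0.25},
  {"linear": [-10, -80, 30], "twist": 0, "claw": 0.25},
  {"linear": [-15, -115, 35], "twist": 0, "claw": 0.25},
  {"linear": [-20, -150, 35], "twist": 0, "claw": 0.25},
  {"linear": [-25, -185, 35], "twist": 0, "claw": 0.25},
  {"linear": [-30, -220, 35], "twist": 0, "claw": 0.25},
  {"linear": [-36, -255, 35], "twist": 0, "claw": 0.25},
  {"linear": [-42, -290, 35], "twist": 0, "claw": 0.25},
  {"linear": [-47, -315, 35], "twist": 0, "claw": 0.25},
  {"linear": [-49, -330, 35], "twist": 0, "claw": 0.25},
  {"linear": [-49, -330, 35], "twist": 0, "claw": 0.25},
])

```text
clock: 5.58
position: [0.5159, -0.1469, 0.2644]
ee_rot: [0.0, 1.0, -0.002, -0.002]
contact_force: [-0.0, 0.4, -1.0]
width: 0.0283
gripper_force: 19.9
```

```bash
python3 - <<'E'
from h import *
s=sensors.get_state(); p=s['position'];print(p,s['width'],s['gripper_force'])
im=snap('wrist','w4.png')
print(proj('wrist',[.518,-.1435,.117]))
E
```

```text
[ 0.51586887 -0.14689802  0.26435339] 0.02831220355347126 19.852310121059418
[323.76531145 179.42391306]
```

View pics/w4.png

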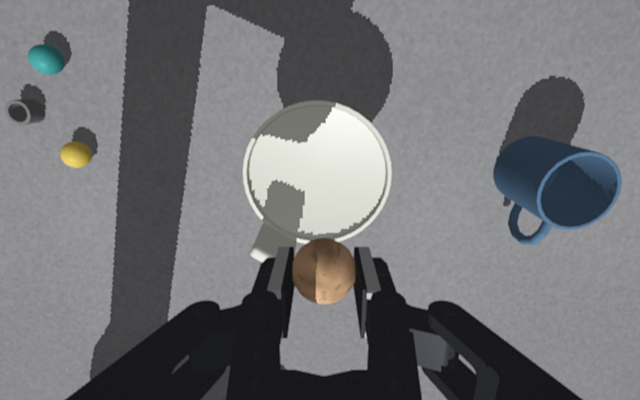

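The lip runs from x 243 to 391 with its top at row 100, and the tab is at lower left (270,230). I'll fit the dish centre from those.

```bash
python3 - <<'E'
from h import *
from scipy.optimize import least_squares
a=np.linspace(0,2*np.pi,181)
def ext(c):
    P=np.array([proj('wrist',[c[0]+.064*np.cos(t),c[1]+.064*np.sin(t),.117]) for t in a])
    return np.array([P[:,0].min()-243,P[:,0].max()-391,P[:,1].min()-100,P[:,1].max()-243.5])
r=least_squares(ext,[.518,-.1435],diff_step=1e-3);print(r.x,r.fun)
p=sensors.get_state()['position'];print(1e3*(np.r_[r.x,.117]-p))
E
```

```text
[ 0.52023706 -0.13767019] [-0.32330927  0.32263418  0.03578793  0.00837555]
[   3.99103317    7.23814193 -147.51070342]
```

drive_tool([
  {"linear": [2, 2.5, -5], "twist": 0, "claw": 0.25},
  {"linear": [2, 2.5, -20], "twist": 0, "claw": 0.25},
  {"linear": [2, 2.5, -45], "twist": 0, "claw": 0.25},
  {"linear": [2, 2.5, -70], "twist": 0, "claw": 0.25},
  {"linear": [2, 2.5, -95], "twist": 0, "claw": 0.25},
  {"linear": [2, 2.5, -115], "twist": 0, "claw": 0.25},
  {"linear": [2, 2.5, -127], "twist": 0, "claw": 0.25},
  {"linear": [2, 2.5, -133], "twist": 0, "claw": 0.25},
  {"linear": [2, 2.5, -136], "twist": 0, "claw": 0.25},
  {"linear": [2, 2.5, -138], "twist": 0, "claw": 0.25},
  {"linear": [2, 2.5, -140], "twist": 0, "claw": 0.25},
  {"linear": [2, 2.5, -140], "twist": 0, "claw": 0.25},
])

```text
clock: 6.63
position: [0.5201, -0.1408, 0.1268]
ee_rot: [0.0, 1.0, 0.0, 0.0]
contact_force: [0.4, 1.5, -0.6]
width: 0.0282
gripper_force: 19.9
```

drive_tool([
  {"linear": [0, 0, -1], "twist": 0, "claw": 0.25},
  {"linear": [0, 0, -2], "twist": 0, "claw": 0.25},
  {"linear": [0, 0, -3], "twist": 0, "claw": 0.25},
  {"linear": [0, 0, -4], "twist": 0, "claw": 0.25},
  {"linear": [0, 0, -4], "twist": 0, "claw": 0.25},
  {"linear": [0, 0, -4], "twist": 0, "claw": 0.25},
])

```text
clock: 7.13
position: [0.5197, -0.1409, 0.1223]
ee_rot: [0.0, 1.0, -0.0, -0.0]
contact_force: [-0.4, -1.3, -1.5]
width: 0.0286
gripper_force: 19.9
```

drive_tool([
  {"linear": [0, 0, -1], "twist": 0, "claw": 0.25},
  {"linear": [0, 0, -2], "twist": 0, "claw": 0.25},
  {"linear": [0, 0, -2], "twist": 0, "claw": 0.25},
  {"linear": [0, 0, -2], "twist": 0, "claw": 0.25},
])

```text
clock: 7.47
position: [0.5196, -0.1409, 0.1202]
ee_rot: [-0.0, 1.0, -0.0, -0.0]
contact_force: [-0.5, 0.5, -0.0]
width: 0.0283
gripper_force: 19.9
```

drive_tool([
  {"linear": [0, 0, -0.5], "twist": 0, "claw": 0.25},
  {"linear": [0, 0, -1], "twist": 0, "claw": 0.25},
  {"linear": [0, 0, -1], "twist": 0, "claw": 0.25},
  {"linear": [0, 0, -1], "twist": 0, "claw": 0.25},
])

```text
clock: 7.8
position: [0.5197, -0.1409, 0.1193]
ee_rot: [0.0, 1.0, -0.0, -0.0]
contact_force: [0.1, 0.7, -0.1]
width: 0.0285
gripper_force: 19.9
```

drive_tool([
  {"linear": [0, 0, -0.5], "twist": 0, "claw": 0.25},
  {"linear": [0, 0, -1], "twist": 0, "claw": 0.25},
  {"linear": [0, 0, -1], "twist": 0, "claw": 0.25},
  {"linear": [0, 0, -1], "twist": 0, "claw": 0.25},
])

```text
clock: 8.13
position: [0.5197, -0.1409, 0.1183]
ee_rot: [0.0, 1.0, -0.0, -0.0]
contact_force: [0.2, -0.0, -0.7]
width: 0.0281
gripper_force: 19.9
```

drive_tool([
  {"linear": [0, 0, -0.5], "twist": 0, "claw": 0.25},
  {"linear": [0, 0, -1], "twist": 0, "claw": 0.25},
  {"linear": [0, 0, -1], "twist": 0, "claw": 0.25},
  {"linear": [0, 0, -1], "twist": 0, "claw": 0.25},
])

```text
clock: 8.47
position: [0.5198, -0.1409, 0.1178]
ee_rot: [0.0, 1.0, -0.0, 0.0]
contact_force: [-0.6, 1.3, 4.7]
width: 0.0281
gripper_force: 20.1
```

Contact at 4.7 N, at the height I expected, so I'll open slowly and rise.

drive_tool([
  {"linear": [0, 0, 0], "twist": 0, "claw": 0.35},
  {"linear": [0, 0, 0], "twist": 0, "claw": 0.38},
  {"linear": [0, 0, 0], "twist": 0, "claw": 0.42},
  {"linear": [0, 0, 0], "twist": 0, "claw": 0.46},
  {"linear": [0, 0, 0], "twist": 0, "claw": 0.5},
  {"linear": [0, 0, 0], "twist": 0, "claw": 0.5},
  {"linear": [0, 0, 0], "twist": 0, "claw": 0.5},
  {"linear": [0, 0, 3], "twist": 0, "claw": 0.5},
  {"linear": [0, 0, 10], "twist": 0, "claw": 0.5},
  {"linear": [0, 0, 22], "twist": 0, "claw": 0.5},
  {"linear": [0, 0, 40], "twist": 0, "claw": 0.5},
  {"linear": [0, 0, 60], "twist": 0, "claw": 0.5},
])

```text
clock: 9.47
position: [0.5193, -0.1407, 0.1779]
ee_rot: [-0.0, 1.0, -0.0, -0.001]
contact_force: [0.2, -0.4, 0.8]
width: 0.0428
gripper_force: 0.0
```

drive_tool([
  {"linear": [-10, 0, 20], "twist": 0, "claw": 0.55},
  {"linear": [-30, 0, 45], "twist": 0, "claw": 0.55},
  {"linear": [-60, 5, 70], "twist": 6, "claw": 0.55},
  {"linear": [-90, 15, 90], "twist": 12, "claw": 0.55},
  {"linear": [-110, 25, 100], "twist": 18, "claw": 0.55},
  {"linear": [-118, 30, 100], "twist": 24, "claw": 0.55},
  {"linear": [-120, 30, 100], "twist": 30, "claw": 0.55},
  {"linear": [-120, 30, 100], "twist": 36, "claw": 0.55},
  {"linear": [-120, 30, 100], "twist": 36, "claw": 0.55},
  {"linear": [-120, 30, 100], "twist": 36, "claw": 0.55},
  {"linear": [-120, 30, 100], "twist": 36, "claw": 0.55},
])

```text
clock: 10.38
position: [0.3998, -0.1109, 0.2776]
ee_rot: [0.0, 0.951, 0.308, 0.0]
contact_force: [0.5, 0.1, -0.3]
width: 0.047
gripper_force: 0.0
```

```bash
python3 - <<'E'
from h import *
m=eyes.camera_model('wrist');s=sensors.get_state(); p=s['position'];print(p,s['width'],s['ee_rot'])
im=snap('wrist','w5.png'); t=cv2.imread('pics/t1.png')
snap('top','t2.png');t=cv2.imread('pics/t2.png')[180:260,310:420]
im=im[:,:,::-1].copy(); im[320:400,:110]=t; cv2.imwrite('pics/w5b.png',im)
np.savez('m5.npz',**{k:np.array(m[k]) for k in('intrinsics','R','t')})
print(proj('wrist',[.52,-.14,.113]))
E
```

```text
[ 0.39981229 -0.1109376   0.27760359] 0.04697050944566305 [1.79874830e-04 9.51415317e-01 3.07910444e-01 1.44957751e-04]
[437.03075823  85.39650189]
```

View pics/w5b.png

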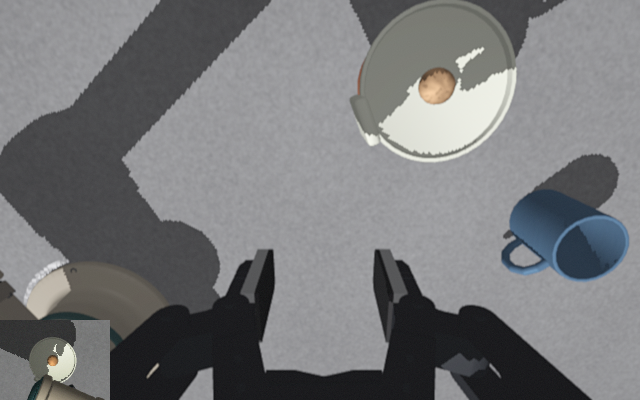

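The ball at (436.5,86) rests in the middle of the dish, and the tab is at about (363,120). I'll overlay a tab model to get its bearing.

```bash
python3 - <<'E'
from h import *
m=dict(np.load('m5.npz'))
im=cv2.imread('pics/w5.png')
b=ray('wrist',436.8,86,.113,m);print('ball',b)
c=b[:2]
S=9;x0,y0=335,75
out=cv2.resize(im[y0:y0+65,x0:x0+85],None,fx=S,fy=S,interpolation=cv2.INTER_CUBIC)
def P(X): 
    p=m['intrinsics']@(m['R']@X+m['t']); return ((p[:2]/p[2]-[x0,y0]+.5)*S).astype(int).tolist()
for phi,col in((-25,(255,0,0)),(-32,(0,0,255))):
    f=np.radians(phi);R=np.array([[np.cos(f),-np.sin(f)],[np.sin(f),np.cos(f)]])
    for z in(.162,):
        q=[P(np.r_[c+R@[x,y],z]) for x,y in((-.072,-.018),(-.062,-.018),(-.062,.018),(-.072,.018))]
        cv2.polylines(out,[np.array(q)],True,col,1)
cv2.imwrite('pics/c2.png',out)
E
```

```text
ball [ 0.5196283  -0.14038777  0.113     ]
```

View pics/c2.png

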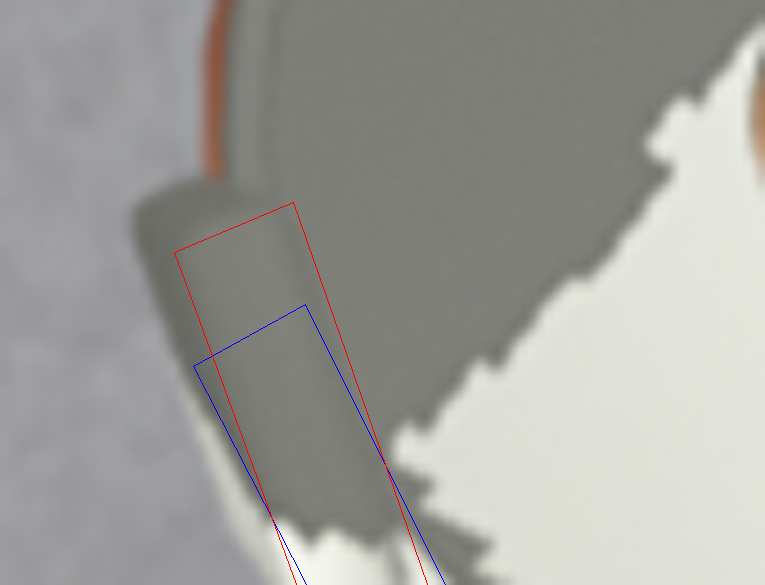

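drive_tool([
  {"linear": [15, 2, -5], "twist": 4, "claw": 0.6},
  {"linear": [35, 4, -15], "twist": 9, "claw": 0.6},
  {"linear": [52, 6, -25], "twist": 14, "claw": 0.6},
  {"linear": [61, 7, -40], "twist": 18, "claw": 0.6},
  {"linear": [63.5, 7, -60], "twist": 21, "claw": 0.6},
  {"linear": [63.5, 7, -75], "twist": 21, "claw": 0.6},
  {"linear": [63.5, 7, -80], "twist": 21, "claw": 0.6},
  {"linear": [63.5, 7, -80], "twist": 21, "claw": 0.6},
])

```text
clock: 11.15
position: [0.4624, -0.1035, 0.1959]
ee_rot: [-0.001, 0.879, 0.477, -0.001]
contact_force: [-0.1, -0.6, 0.7]
width: 0.0511
gripper_force: 0.0
```

```bash
python3 - <<'E'
from h import *
m=eyes.camera_model('wrist');s=sensors.get_state(); p=s['position'];print(p,s['width'],s['ee_rot'])
im=snap('wrist','w6.png')
K=lambda X:(lambda q:q[:2]/q[2])(np.array(m['intrinsics'])@(np.array(m['R'])@X+m['t']))
o=im[:,:,::-1].copy()
for phi,col in((-33,(0,0,255)),):
    f=np.radians(phi);R=np.array([[np.cos(f),-np.sin(f)],[np.sin(f),np.cos(f)]])
    q=[K(np.r_[[.5196,-.1404]+R@[x,y],.162]) for x,y in((-.072,-.018),(-.062,-.018),(-.062,.018),(-.072,.018))]
    cv2.polylines(o,[np.array(q).round().astype(int)],True,col,1)
cv2.imwrite('pics/w6b.png',o)
E
```

```text
[ 0.46237456 -0.1035398   0.19585408] 0.05113938692064801 [-0.00140105  0.87903844  0.47674731 -0.0012088 ]
```

View pics/w6b.png

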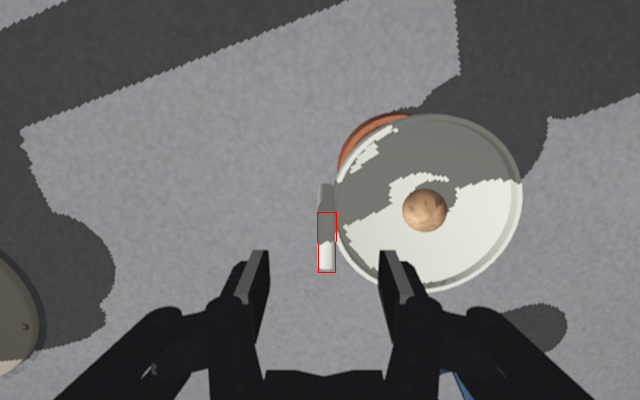

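The tab top (318–336, 211–271) matches the model exactly and is centred between the fingers. I'll descend and grip.

drive_tool([
  {"linear": [0, 0, -12], "twist": 0, "claw": 0.6},
  {"linear": [0, 0, -25], "twist": 0, "claw": 0.6},
  {"linear": [0, 0, -38], "twist": 0, "claw": 0.6},
  {"linear": [0, 0, -50], "twist": 0, "claw": 0.6},
  {"linear": [0, 0, -58], "twist": 0, "claw": 0.6},
  {"linear": [0, 0, -62], "twist": 0, "claw": 0.6},
  {"linear": [0, 0, -63], "twist": 0, "claw": 0.6},
  {"linear": [0, 0, -63], "twist": 0, "claw": 0.5},
  {"linear": [0, 0, -63], "twist": 0, "claw": 0.4},
  {"linear": [0, 0, -63], "twist": 0, "claw": 0.32},
  {"linear": [0, 0, -63], "twist": 0, "claw": 0.26},
  {"linear": [0, 0, -63], "twist": 0, "claw": 0.22},
], squeeze=20)

```text
clock: 12.2
position: [0.4635, -0.104, 0.1347]
ee_rot: [0.0, 0.879, 0.477, 0.0]
contact_force: [-0.6, -0.3, -0.0]
width: 0.0188
gripper_force: 0.0
```

drive_tool([
  {"linear": [0, 0, 0], "twist": 0, "claw": 0.2},
  {"linear": [0, 0, 0], "twist": 0, "claw": 0.18},
  {"linear": [0, 0, 0], "twist": 0, "claw": 0.16},
  {"linear": [0, 0, 0], "twist": 0, "claw": 0.14},
  {"linear": [0, 0, 0], "twist": 0, "claw": 0.12},
  {"linear": [0, 0, 0], "twist": 0, "claw": 0.1},
  {"linear": [0, 0, 0], "twist": 0, "claw": 0.08},
  {"linear": [0, 0, 0], "twist": 0, "claw": 0.06},
  {"linear": [0, 0, 0], "twist": 0, "claw": 0.04},
  {"linear": [0, 0, 0], "twist": 0, "claw": 0.04},
])

```text
clock: 13.03
position: [0.4634, -0.1039, 0.1344]
ee_rot: [0.0, 0.879, 0.477, 0.0]
contact_force: [0.1, -0.8, 0.5]
width: 0.0098
gripper_force: 20.4
```

drive_tool([
  {"linear": [0, 0, 0], "twist": 0, "claw": 0},
  {"linear": [0, 0, 0], "twist": 0, "claw": 0},
  {"linear": [0, 0, 0], "twist": 0, "claw": 0},
  {"linear": [0, 0, 0], "twist": 0, "claw": 0},
], squeeze=45)

```text
clock: 13.37
position: [0.4633, -0.1039, 0.1344]
ee_rot: [0.0, 0.879, 0.477, 0.0]
contact_force: [-0.3, 0.6, 1.9]
width: 0.0092
gripper_force: 47.5
```

drive_tool([
  {"linear": [0, 0, 0], "twist": 0, "claw": 0},
  {"linear": [0, 0, 0], "twist": 0, "claw": 0},
  {"linear": [0, 0, 0], "twist": 0, "claw": 0},
  {"linear": [0, 0, 0], "twist": 0, "claw": 0},
  {"linear": [0, 0, 1], "twist": 0, "claw": 0},
  {"linear": [0, 0, 2], "twist": 0, "claw": 0},
  {"linear": [0, 0, 4], "twist": 0, "claw": 0},
  {"linear": [0, 0, 6], "twist": 0, "claw": 0},
  {"linear": [0, 0, 8], "twist": 0, "claw": 0},
  {"linear": [0, 0, 9], "twist": 0, "claw": 0},
  {"linear": [0, 0, 10], "twist": 0, "claw": 0},
  {"linear": [0, 0, 10], "twist": 0, "claw": 0},
], squeeze=80)

```text
clock: 14.37
position: [0.4633, -0.1039, 0.1446]
ee_rot: [0.0, 0.879, 0.477, 0.0]
contact_force: [0.5, 0.7, -1.9]
width: 0.0094
gripper_force: 77.8
```

```bash
cat > chk.py <<'E'
from h import *
s=sensors.get_state();p=s['position'];m=eyes.camera_model('wrist')
im=eyes.get_image('wrist');h=cv2.cvtColor(im,cv2.COLOR_RGB2HSV)
k=((h[...,0]>4)&(h[...,0]<20)&(h[...,1]>90)).astype(np.uint8);k[:, :340]=0
n,l,st,ce=cv2.connectedComponentsWithStats(k)
import scipy.spatial.transform as T
q=s['ee_rot'];y=T.Rotation.from_quat([q[1],q[2],q[3],q[0]]).as_matrix()[:,1]
print(s['clock'],p,s['qpos'].round(2),'moment',s['moment'].round(2),'y',y)
for i in range(1,n):
    if st[i,4]>300:
        b=ray('wrist',*ce[i],p[2]-.134+.113,m);d=(b-p)[:2];print(ce[i],st[i,4],'along',d@y[:2],'across',d@[-y[1],y[0]],b)
E
python3 chk.py
```

```text
14.3667 [ 0.46331716 -0.10392514  0.14456178] [-0.37  0.21  1.86 -0.    1.07  0.21] moment [0.11 0.05 0.02] y [ 8.38571099e-01 -5.44791973e-01  4.66467810e-04]
[377.04470399 146.58115183] 2483 along 0.023995372085088847 across 0.0558063606644166 [ 0.51384185 -0.07020002  0.12356178]
[457.47608972 252.04655099] 2363 along 0.06777594398114103 across 0.0016682786296953467 [ 0.52106098 -0.13944997  0.12356178]
```

The dish weight has transferred (1.9 N) and the ball is 67.8 mm along the tool axis from the tab, so it's centred. I'll lift.

drive_tool([
  {"linear": [0, 0, 1], "twist": 0, "claw": 0},
  {"linear": [0, 0, 4], "twist": 0, "claw": 0},
  {"linear": [0, 0, 9], "twist": 0, "claw": 0},
  {"linear": [0, 0, 16], "twist": 0, "claw": 0},
  {"linear": [0, 0, 25], "twist": 0, "claw": 0},
  {"linear": [0, 0, 34], "twist": 0, "claw": 0},
  {"linear": [0, 0, 43], "twist": 0, "claw": 0},
  {"linear": [0, 0, 52], "twist": 0, "claw": 0},
  {"linear": [0, 0, 61], "twist": 0, "claw": 0},
  {"linear": [0, 0, 70], "twist": 0, "claw": 0},
  {"linear": [0, 0, 79], "twist": 0, "claw": 0},
  {"linear": [0, 0, 88], "twist": 0, "claw": 0},
])

```text
clock: 15.42
position: [0.4632, -0.1039, 0.2333]
ee_rot: [0.0, 0.879, 0.477, 0.0]
contact_force: [0.1, 0.4, -2.5]
width: 0.0092
gripper_force: 77.8
```

drive_tool([
  {"linear": [0, 0, 8], "twist": 0, "claw": 0},
  {"linear": [0, 0, 15], "twist": 0, "claw": 0},
  {"linear": [0, 0, 21], "twist": 0, "claw": 0},
  {"linear": [0, 0, 26], "twist": 0, "claw": 0},
  {"linear": [0, 0, 29], "twist": 0, "claw": 0},
  {"linear": [0, 0, 31], "twist": 0, "claw": 0},
  {"linear": [0, 0, 32], "twist": 0, "claw": 0},
  {"linear": [0, 0, 32], "twist": 0, "claw": 0},
  {"linear": [0, 0, 32], "twist": 0, "claw": 0},
  {"linear": [0, 0, 32], "twist": 0, "claw": 0},
])

```text
clock: 16.25
position: [0.463, -0.1038, 0.264]
ee_rot: [-0.0, 0.879, 0.477, -0.0]
contact_force: [0.5, 0.7, -1.2]
width: 0.0094
gripper_force: 77.8
```

```bash
python3 chk.py
```

```text
16.25 [ 0.4630038  -0.10380987  0.26398161] [-0.37  0.11  1.67 -0.    1.37  0.21] moment [ 0.08  0.09 -0.03] y [ 8.38571535e-01 -5.44791088e-01 -6.72052733e-04]
[371.93996618 138.93940248] 3548 along 0.021472819327983343 across 0.05930786558419825 [ 0.51332072 -0.06577416  0.24298161]
[457.68763557 251.59262473] 2305 along 0.06779721481419695 across 0.001967568804583795 [ 0.52092856 -0.13909525  0.24298161]
```

drive_tool([
  {"linear": [0, 0, 0], "twist": 0.1, "claw": 0},
  {"linear": [0, 0, 0], "twist": 0.4, "claw": 0},
  {"linear": [0, 0, 0], "twist": 0.9, "claw": 0},
  {"linear": [0, 0, 0], "twist": 1.6, "claw": 0},
  {"linear": [0, 0, 0], "twist": 2.5, "claw": 0},
  {"linear": [0, 0, 0], "twist": 3.6, "claw": 0},
  {"linear": [0, 0, 0], "twist": 4.9, "claw": 0},
  {"linear": [0, 0, 0], "twist": 6.4, "claw": 0},
  {"linear": [0, 0, 0], "twist": 8, "claw": 0},
  {"linear": [0, 0, 0], "twist": 9.8, "claw": 0},
  {"linear": [0, 0, 0], "twist": 11.8, "claw": 0},
  {"linear": [0, 0, 0], "twist": 14, "claw": 0},
])

```text
clock: 17.3
position: [0.4632, -0.1039, 0.2643]
ee_rot: [0.0, 0.813, 0.582, 0.0]
contact_force: [0.6, -0.8, -1.8]
width: 0.0092
gripper_force: 77.9
```

drive_tool([
  {"linear": [0, 0, 0], "twist": 2.2, "claw": 0},
  {"linear": [0, 0, 0], "twist": 4.4, "claw": 0},
  {"linear": [0, 0, 0], "twist": 6.6, "claw": 0},
  {"linear": [0, 0, 0], "twist": 8.8, "claw": 0},
  {"linear": [0, 0, 0], "twist": 11, "claw": 0},
  {"linear": [0, 0, 0], "twist": 13.2, "claw": 0},
  {"linear": [0, 0, 0], "twist": 15.4, "claw": 0},
  {"linear": [0, 0, 0], "twist": 17.6, "claw": 0},
  {"linear": [0, 0, 0], "twist": 19.8, "claw": 0},
  {"linear": [0, 0, 0], "twist": 22, "claw": 0},
  {"linear": [0, 0, 0], "twist": 24.2, "claw": 0},
  {"linear": [0, 0, 0], "twist": 26.4, "claw": 0},
])

```text
clock: 18.3
position: [0.4632, -0.104, 0.2643]
ee_rot: [0.0, 0.659, 0.752, -0.0]
contact_force: [0.5, -0.5, -1.1]
width: 0.0089
gripper_force: 77.9
```

drive_tool([
  {"linear": [0, 0, 0], "twist": 2.2, "claw": 0},
  {"linear": [0, 0, 0], "twist": 4.4, "claw": 0},
  {"linear": [0, 0, 0], "twist": 6.6, "claw": 0},
  {"linear": [0, 0, 0], "twist": 8.8, "claw": 0},
  {"linear": [0, 0, 0], "twist": 11, "claw": 0},
  {"linear": [0, 0, 0], "twist": 13.2, "claw": 0},
  {"linear": [0, 0, 0], "twist": 15.4, "claw": 0},
  {"linear": [0, 0, 0], "twist": 17.6, "claw": 0},
  {"linear": [0, 0, 0], "twist": 19.8, "claw": 0},
  {"linear": [0, 0, 0], "twist": 22, "claw": 0},
  {"linear": [0, 0, 0], "twist": 24.2, "claw": 0},
  {"linear": [0, 0, 0], "twist": 26.4, "claw": 0},
])

```text
clock: 19.3
position: [0.4632, -0.104, 0.2644]
ee_rot: [0.0, 0.47, 0.883, -0.0]
contact_force: [-0.4, -0.4, -2.0]
width: 0.0091
gripper_force: 77.9
```

drive_tool([
  {"linear": [0, 0, 0], "twist": 2.2, "claw": 0},
  {"linear": [0, 0, 0], "twist": 4.4, "claw": 0},
  {"linear": [0, 0, 0], "twist": 6.6, "claw": 0},
  {"linear": [0, 0, 0], "twist": 8.8, "claw": 0},
  {"linear": [0, 0, 0], "twist": 11, "claw": 0},
  {"linear": [0, 0, 0], "twist": 13.2, "claw": 0},
  {"linear": [0, 0, 0], "twist": 15.2, "claw": 0},
  {"linear": [0, 0, 0], "twist": 17, "claw": 0},
  {"linear": [0, 0, 0], "twist": 18.6, "claw": 0},
  {"linear": [0, 0, 0], "twist": 20, "claw": 0},
  {"linear": [0, 0, 0], "twist": 21.1, "claw": 0},
  {"linear": [0, 0, 0], "twist": 22, "claw": 0},
])

```text
clock: 20.3
position: [0.4632, -0.1039, 0.2643]
ee_rot: [0.0, 0.293, 0.956, -0.0]
contact_force: [0.0, -0.7, -2.1]
width: 0.0091
gripper_force: 77.9
```

drive_tool([
  {"linear": [0, 0, 0], "twist": 0.6, "claw": 0},
  {"linear": [0, 0, 0], "twist": 1, "claw": 0},
  {"linear": [0, 0, 0], "twist": 1.2, "claw": 0},
  {"linear": [0, 0, 0], "twist": 1.2, "claw": 0},
  {"linear": [0, 0, 0], "twist": 1.2, "claw": 0},
  {"linear": [0, 0, 0], "twist": 1.2, "claw": 0},
  {"linear": [0, 0, 0], "twist": 1.2, "claw": 0},
  {"linear": [0, 0, 0], "twist": 1.2, "claw": 0},
  {"linear": [0, 0, 0], "twist": 1.2, "claw": 0},
  {"linear": [0, 0, 0], "twist": 1.2, "claw": 0},
  {"linear": [0, 0, 0], "twist": 1.2, "claw": 0},
  {"linear": [0, 0, 0], "twist": 1.2, "claw": 0},
])

```text
clock: 21.3
position: [0.4632, -0.1039, 0.2643]
ee_rot: [-0.0, 0.284, 0.959, 0.0]
contact_force: [0.3, 0.1, -2.4]
width: 0.009
gripper_force: 77.9
```

```bash
python3 chk.py; python3 chk.py
```

```text
21.3 [ 0.46317174 -0.10387836  0.26431026] [-0.37  0.11  1.66  0.    1.37 -1.36] moment [-0.09  0.03  0.02] y [5.44797576e-01 8.38567586e-01 6.96636669e-05]
[455.35328682 254.30738156] 2723 along 0.0686781781898275 across -0.00039558506050133696 [ 0.50091917 -0.04650258  0.24331026]
[605.62460267 377.87253655] 3146 along 0.1674331238844148 across -0.08208940005716325 [ 0.62322641 -0.00819648  0.24331026]
21.35 [ 0.46321449 -0.10387924  0.26434031] [-0.37  0.11  1.66  0.    1.37 -1.36] moment [-0.09  0.    0.01] y [5.44783240e-01 8.38576897e-01 9.33666346e-05]
[455.32893289 254.28199487] 2727 along 0.06862818815601042 across -0.00032938705477387337 [ 0.5008782  -0.04650867  0.24334031]
[605.63322684 377.92140575] 3130 along 0.16739181930926983 across -0.08206059452983883 [ 0.62322087 -0.00821356  0.24334031]
```

```bash
python3 -c "
from rig import manip
print(manip.sign_off())"
```

```text
the job is handed in; nothing more can be done
None
```

The job is handed in: the ball was set down in the dish, and the dish was lifted about 130 mm clear of the pot, then turned 90°. At hand-in the arm was holding it still, with the ball within about 2 mm of the middle; I judged it level from the steady tool pose and the centred ball, without a separate level check.

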